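# Pack the leaning clinic supply tray

### The arm

A 6-joint arm with a two-finger parallel gripper is mounted at the origin on the work surface. World frame = base frame: x ahead of the robot, y to its left, z up, the work surface at z = 0. Lengths are in mm, angles in rad, forces in N, time in s.
With the tool pointing down it reaches from about 275 to 725 mm from the base axis. Payload 15.9 kg.
Tool frame: the origin (TCP) lies between the finger pads, 19 mm behind the fingertips; this is the grasp point; z points along the fingers, y is the direction in which the jaws open and shut (so a half turn about z gives the same grasp; the last joint's range is limited). The gripper opens to 85 mm and grips with 20 to 120 N. Pads are 22 mm wide; open, the fingers measure 114 mm over their backs; the gripper's body (76 mm by 85 mm) begins 54 mm behind the grasp point. The pads swing forward as they close: fully open they stand 13 mm farther back than shut.
Start: joints at [1.301, 0.213, -0.034, 1.323, 0, 1.571], TCP at [133.264, 481.899, 250.006] pointing down, gripper open.
Joint ranges: [-2.98, 2.98], [-0.74, 1.72], [-1.14, 1.35], [-2.1, 2.04], [-1.57, 1.44], [-3.14, 3.14]. Speed limits (rad/s): [1.89, 1.89, 2.39, 2.57, 3.14, 3.14].

### API

Orientations are given as a unit quaternion [w, x, y, z].
In Python, from station import read_state, camera, get_calibration, hand_in gives the robot as it stands. The module is installed in compiled form; this text tells all that it offers.
- The arm moves only by the tool step_arm, never from a script. Its arguments are lists of equal length, an entry for each row: "translation": the shift along the tool's x, y, z in mm, a list of three; "delta_rot": the turn, a rotation vector about the tool's x, y, z in degrees, a list of three; "fingers": the closure, from -1 (fully open) to 1 (shut), so that 0 is half open. In form: {"translation": [[tx, ty, tz], ...], "delta_rot": [[ax, ay, az], ...], "fingers": [fingers, ...]}. A call has 1 to 8 rows; each row is the pose to reach, as a shift and turn from the pose commanded when the call began, along the tool's axes at that moment; what a row does not reach only later rows make up. A row lasts 1/10 s, in which the tool goes at most 50 mm and 8.59 degrees, less where a joint would pass 70% of its speed; a pose out of reach is approached as far as the arm can. A call with a gripper value outside its range is refused whole. The fingers move at their own pace and stop on an object; "force" is the grip in N (left out, the last holds). Time passes only in rows, so rows that repeat a pose let the fingers close. It gives the time, the measured TCP pose, the force and the opening at its end, in the units of the state.
- read_state(): the state, without advancing time (a new reading comes with each control period).
- camera(name): name is "scene" or "top" or "wrist"; returns (picture, depth): 480x640x3 uint8, blue, green, red; 480x640 float32, mm along the optical axis (not along the pixel's ray), 0 where there is no reading.
- get_calibration(name): a dict with "fx", "fy", "cx", "cy" (pixels), "origin" and "attitude" of the camera in the world. Camera axes: x right, y down, z forward; pixel columns grow to the right and rows downward; lengths in mm; the calibration is good to about 2 mm. A picture is of the moment at which its call begins: read the wrist's pose just before it. get_calibration takes no time and is no camera call; for the wrist camera it gives the pose at the moment of the call.
- hand_in(): hands the job in, once; it reports no verdict.
The state is a dict: "time": time; "joint_pos": joint angles; "qvel": joint speeds; "tau": joint torques, N m; "position": TCP position; "orientation": TCP orientation; "wrist_force": force on the tool from outside, world axes, zero at the start; "ft_torque": the same for the moment, N m; "grip_width": finger opening in mm.
Only numpy, scipy, OpenCV 4.12 (cv2) and the standard library are available. Lean on these libraries where they do the work, as an engineer would, in place of code of your own. Each camera call takes 0.05 s, during which the arm holds its last target. There are 200 camera calls.

### The job

Pack the small jar, the slim carton and the small bottle side by side into the tray that leans on the metal stand, all three right way up, standing squarely on the tray's floor, and then let go of them. They only just fit in one row along the tray, so keep them close together; set them in rather than dropping them, and do not knock or lay them over on the way. Leave the spirit bottle, the swab jar and the glove carton where they stand.

Things in the scene. Friction and masses are not known exactly. Their poses are not given: they have to be found in the camera images.
- tray_in (a point): Inner floor centre of the fixed, open, pale blue-grey tray on its aluminium stand (foot 150 x 160 mm); it leans 32 degrees, mouth towards the robot side. z: out of the mouth, square to the floor; y: along the long side; x: up the slope to the higher wall. Inside 58 (x) by 140 (y) mm, 40 mm deep; walls and floor 4 mm thick. Floor centre about 48 mm above the worktop.
- jar: Small round brown-glass jar with a flush steel lid: 50 mm diameter, 80 mm high, straight sided (lid from 60 mm up, also 50 mm wide; a 4 mm neck groove below it). Origin at the centre of its underside, z up through the lid. Starts upright on the worktop.
- carton: Slim cardboard carton with a pale band: 50 mm (its x) by 34 mm (its y), 85 mm high. Origin at the centre of its underside, z up. Rigid. Starts upright on the worktop. In the tray its 50 mm side must lie across the tray (along the tray's x).
- bottle: Small round white bottle: 44 mm diameter and straight to 78 mm, then a shoulder to a cap of 23 mm diameter, 100 mm high in all. Origin at the centre of its underside, z up. Starts upright on the worktop.
- spirit: Bystander: taller clear bottle with grey cap, 60 mm diameter, 150 mm high, standing to the left. Origin at the centre of its underside.
- swab_jar: Bystander: big glass swab jar, 90 mm diameter, 140 mm high with its knob, standing to the right. Origin at the centre of its underside.
- glove_box: Bystander: white and blue glove carton, 120 mm (x) by 240 mm (y), 75 mm high, far right. Origin at the centre of its underside.
Not all that is in view belongs to the job. What is shaped like the bottle but green or yellow is not meant. Leave any purple look-alike of the jar alone.

How it is judged (in metres and radians):
At the end, for the whole second after the job is handed in: Jar, carton and bottle stand in the tray, at rest and let go: each underside's centre inside the tray (within 29 mm of its floor's centre across, 70 mm along), under 8 mm off the floor, right way up, axis within 0.25 rad of square to the floor (x of jar in the frame of tray_in between -0.029 and 0.029 m and y of jar in the frame of tray_in between -0.07 and 0.07 m and z of jar in the frame of tray_in between -0.006 and 0.008 m and angle between the z axis of each of jar, carton, bottle and the z axis of tray_in, either way round below 0.25 rad and angle between each of jar, carton, bottle's own z axis and vertical below 0.9 rad and linear speed of each of jar, carton, bottle below 0.02 m/s and x of carton in the frame of tray_in between -0.029 and 0.029 m and y of carton in the frame of tray_in between -0.07 and 0.07 m and z of carton in the frame of tray_in between -0.006 and 0.008 m and x of bottle in the frame of tray_in between -0.029 and 0.029 m and y of bottle in the frame of tray_in between -0.07 and 0.07 m and z of bottle in the frame of tray_in between -0.006 and 0.008 m); the robot touches nothing.
It fails at once if the spirit bottle, swab jar or glove carton is shifted more than 30 mm or tipped (distance of any of spirit, swab_jar, glove_box from where it was at the start of the episode above 0.03 m or angle between any of spirit, swab_jar, glove_box's own z axis and vertical above 0.3 rad).
It fails at once if an item to pack is dropped or thrown: faster than 0.4 m/s with its underside more than 150 mm from the tool point ((linear speed of jar above 0.4 m/s and distance between jar and the grasp point above 0.15 m) or (linear speed of carton above 0.4 m/s and distance between carton and the grasp point above 0.15 m) or (linear speed of bottle above 0.4 m/s and distance between bottle and the grasp point above 0.15 m)).
It fails at once if an item to pack is knocked or laid over: its axis more than 70 degrees from vertical (angle between any of jar, carton, bottle's own z axis and vertical above 1.22 rad).
It also fails if it takes over 72 s, if anything falls off the work surface, if the arm or the gripper's body presses on something with over 40 N, if the wrist force passes 120 N, or if a joint passes its speed limit or range.

## Working session

There is one attempt and no reset: what is moved stays moved. The work goes in short steps, Python scripts to look and compute and a tool call to move; the robot and the scene stay as the last step left them, time stands still between calls to the robot, and variables do not carry over. Pictures are saved under pics/ and viewed, about 8 in all and at most 12, crops included, and the job is handed in when it is done.

Besides the shell and the picture viewer there is one more tool, called as name(argument=value, ...) on one line, values as JSON. step_arm: Moves the arm, as the interface text tells. Its arguments: {"type":"object","properties":{"translation":{"type":"array"},"delta_rot":{"type":"array"},"fingers":{"type":"array"},"force":{"type":"number"}},"required":["translation","delta_rot","fingers"]}

```bash
mkdir -p pics
python3 - <<'E'
from station import *
import cv2,numpy as np
for n in ("scene","top"):
    p,d=camera(n); cv2.imwrite(f"pics/{n}0.png",p); np.save(f"{n}0.npy",d); c=get_calibration(n); print(n,c)
print(read_state())
E
```

```text
scene {'fx': 472.0170993031316, 'fy': 472.0170993031316, 'cx': 314.346261619264, 'cy': 235.8973250016946, 'origin': array([1400.4453369 , -273.74734745,  778.40993885]), 'attitude': array([-0.35135941,  0.69610321,  0.5630142 , -0.27386475])}
top {'fx': 472.69296346394594, 'fy': 472.69296346394594, 'cx': 321.34895793653624, 'cy': 240.92144873736206, 'origin': array([ 306.90967815,  -76.73267398, 1247.36442194]), 'attitude': array([-0.06230499,  0.7083162 , -0.70135151,  0.05012291])}
{'time': 0.1, 'joint_pos': array([ 1.30100565e+00,  2.13290031e-01, -3.49361497e-02,  1.32352664e+00,
       -1.65147172e-05,  1.57080051e+00]), 'qvel': array([-0.00042666, -0.00071058,  0.00234675,  0.00058157, -0.00117246,
        0.00051993]), 'tau': array([-6.21616946e-04, -6.87253475e+01,  4.87805700e+01,  1.21406882e-02,
       -1.38137275e-05, -3.29049419e-05]), 'position': array([133.1962814 , 481.64700958, 249.59799375]), 'orientation': array([-5.61343064e-05,  1.34488654e-01,  9.90915018e-01, -4.75011677e-04]), 'wrist_force': array([-0.68164619, -1.05561017,  0.06359802]), 'ft_torque': array([0.04388009, 0.02191621, 0.02271103]), 'grip_width': 85.40818341345624}
```

View pics/top0.png

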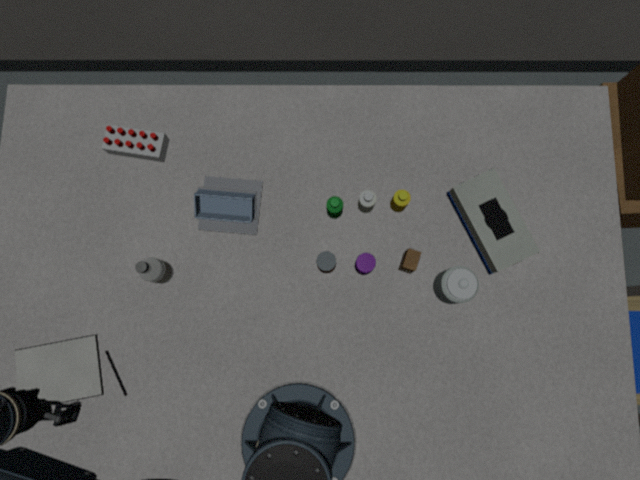

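View pics/scene0.png

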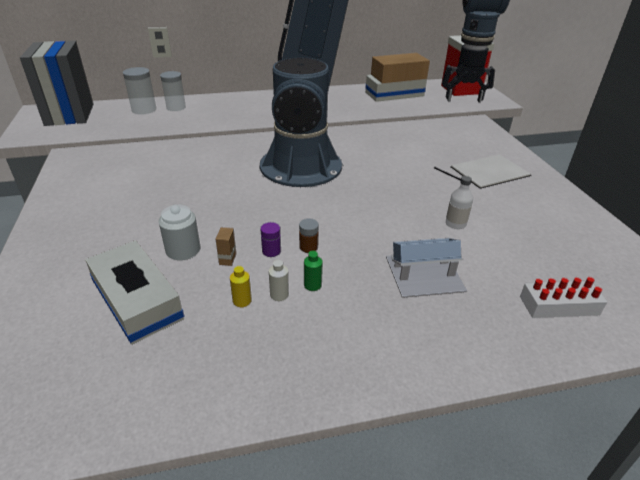

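Candidates (top view): the jar is the grey-lidded one at (326,262), and the purple look-alike is at (366,263). The bottle is the white one at (367,200), with green at (335,206) and yellow at (401,199) as decoys. The carton is brown at (411,260), and the tray is at (226,206). The bystanders are spirit (150,268), swab jar (459,285) and glove box (490,222). I'll measure these and check one close crop.

```bash
cat > h.py <<'E'
from station import *
import cv2,numpy as np
from scipy.spatial.transform import Rotation as Ro
def R(q): return Ro.from_quat(np.asarray(q),scalar_first=True).as_matrix()
def pts(cal,uv,d):
    uv=np.atleast_2d(uv).astype(float); d=np.atleast_1d(d)
    c=np.c_[(uv[:,0]-cal['cx'])/cal['fx'],(uv[:,1]-cal['cy'])/cal['fy'],np.ones(len(uv))]*d[:,None]
    return c@R(cal['attitude']).T+cal['origin']
def cloud(cal,depth,box=None):
    u0,v0,u1,v1=box or (0,0,640,480)
    v,u=np.mgrid[v0:v1,u0:u1]; u=u.ravel();v=v.ravel(); d=depth[v,u]; k=d>0
    return np.c_[u,v][k],pts(cal,np.c_[u,v][k],d[k])
def proj(cal,P):
    c=(np.atleast_2d(P)-cal['origin'])@R(cal['attitude'])
    return c[:,:2]/c[:,2:]*[cal['fx'],cal['fy']]+[cal['cx'],cal['cy']]
E
python3 - <<'E'
from h import *
cal=get_calibration('top'); D=np.load('top0.npy'); im=cv2.imread('pics/top0.png')
uv,P=cloud(cal,D,(280,300,330,340)); print('table z',np.median(P[:,2]))
for n,b,z in (('jar',(310,248,342,278),80),('carton',(398,245,425,276),85),('bottle',(354,186,380,214),100),('spirit',(130,250,172,288),150),('green',(322,192,348,220),100),('yellow',(388,186,414,212),100),('purple',(352,248,382,278),80)):
    uv,P=cloud(cal,D,b); k=abs(P[:,2]-z)<6; k2=P[:,2]>15
    r=cv2.minAreaRect(P[k][:,:2].astype(np.float32)); print(n,k.sum(),P[k].mean(0).round(1) if k.any() else '',P[:,2].max().round(1),np.round(r[0],1),np.round(r[1],1),round(r[2],1),'all',cv2.minAreaRect(P[k2][:,:2].astype(np.float32)))
uv,P=cloud(cal,D,(185,170,275,245)); np.save('trayP.npy',np.c_[uv,P])
k=P[:,2]>20; print(cv2.minAreaRect(P[k][:,:2].astype(np.float32)),cv2.minAreaRect(P[(P[:,2]>3)][:,:2].astype(np.float32)))
for v in range(180,236,3): print(v,P[(uv[:,0]==226)&(uv[:,1]==v)].round(0))
a=cv2.resize(im[165:245,180:280],None,fx=6,fy=6,interpolation=cv2.INTER_CUBIC)
b=cv2.resize(im[180:280,310:430],None,fx=5,fy=5,interpolation=cv2.INTER_CUBIC)
s=np.zeros((600,800,3),np.uint8); 
s[:288,:360]=cv2.resize(a,(360,288)); s[0:500,200+160:800]=cv2.resize(b,(440,500)); 
s=cv2.convertScaleAbs(s,alpha=1.4); cv2.imwrite('pics/crop1.png',s)
E
```

```text
table z 0.3471515793146409
jar 307 [446.1 -67.6  80.2] 86.4 [445.4 -67.6] [47.7 44.8] 0.3 all ((445.3833312988281, -67.29502868652344), (46.302696228027344, 47.57257843017578), 89.5147933959961)
carton 282 [ 450.9 -279.2   85.1] 91.0 [ 451.2 -279.5] [34.1 49.6] 72.1 all ((451.0530090332031, -279.28228759765625), (34.483924865722656, 49.96730422973633), 72.07939910888672)
bottle 63 [ 605.9 -171.3  100.3] 106.1 [ 605.7 -171.1] [21.  20.2] 84.0 all ((605.8194580078125, -171.3924102783203), (42.35011291503906, 43.53302764892578), 0.7363148331642151)
spirit 114 [419.9 366.  149.6] 156.0 [420.4 366.6] [27.3 25.7] 33.3 all ((418.777587890625, 362.05218505859375), (52.64908218383789, 59.713035583496094), 77.88771057128906)
green 63 [590.2 -87.9 100.1] 103.7 [589.7 -88.8] [20.9 20. ] 0.4 all ((589.4515991210938, -87.71529388427734), (41.79996109008789, 42.72127914428711), 45.76274490356445)
yellow 68 [ 608.7 -257.8   99.7] 103.1 [ 609.1 -258.1] [20.5 20.5] 89.2 all ((608.7706298828125, -257.8426513671875), (43.088539123535156, 42.79951095581055), 27.765195846557617)
purple 312 [ 442.9 -165.7   80. ] 87.0 [ 443.7 -165.6] [47.5 47.4] 0.4 all ((442.1391906738281, -165.564697265625), (47.4595947265625, 48.18273162841797), 47.799861907958984)
((591.211181640625, 194.19476318359375), (154.34742736816406, 86.83663177490234), 85.9022216796875) ((598.73779296875, 197.0265350341797), (207.7294921875, 244.97227478027344), 1.3491348028182983)
180 [[672. 208.   6.]]
183 [[662. 206.  12.]]
186 [[655. 207.   8.]]
189 [[630. 192.  68.]]
192 [[621. 191.  72.]]
195 [[606. 185.  97.]]
198 [[609. 194.  54.]]
201 [[602. 194.  53.]]
204 [[595. 195.  47.]]
207 [[589. 197.  38.]]
210 [[581. 197.  37.]]
213 [[574. 198.  32.]]
216 [[562. 193.  50.]]
219 [[551. 189.  66.]]
222 [[556. 203.   5.]]
225 [[547. 201.   9.]]
228 [[539. 202.   6.]]
231 [[531. 201.   6.]]
234 [[524. 202.   0.]]
```

View pics/crop1.png

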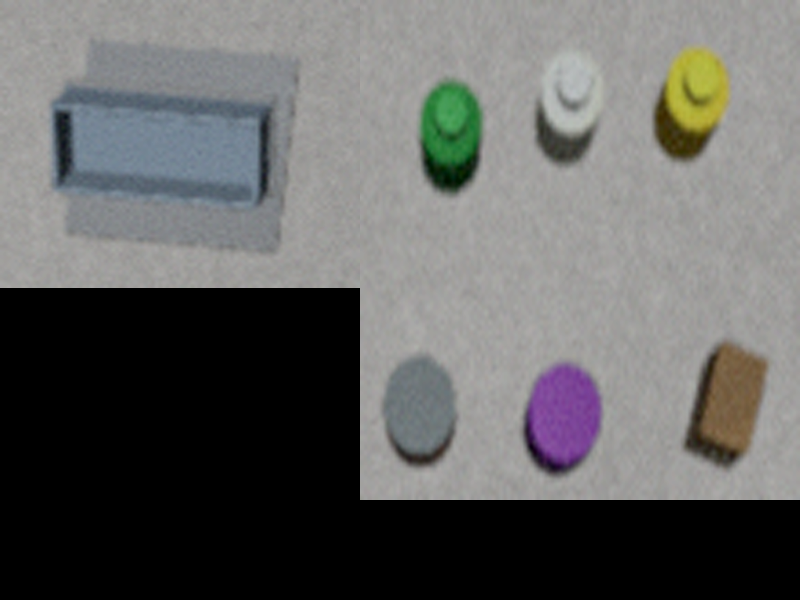

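The crop agrees with my choice: grey-lidded brown jar (left), white bottle (top middle) and brown carton (right). Next I'll move over the tray for a close wrist view.

```bash
cat >> h.py <<'E'
def Rtool(yaw,tilt=0):
    "jaw(y) along azimuth yaw deg; tilt: z leans forward along yaw by tilt deg"
    R0=np.array([[0,1,0],[1,0,0],[0,0,-1.]])
    a=Ro.from_euler('z',yaw,degrees=True).as_matrix()@Ro.from_euler('y',-tilt,degrees=True).as_matrix()
    return a@R0
def delta(target,Rt,s=None):
    s=s or read_state(); Rc=R(s['orientation'])
    t=Rc.T@(np.asarray(target,float)-s['position']); r=Ro.from_matrix(Rc.T@Rt).as_rotvec(degrees=True)
    return t.round(1),r.round(2)
E
python3 - <<'E'
from h import *
A=np.load('trayP.npy'); P=A[:,2:]
# floor plane fit
k=(P[:,2]>20)&(P[:,2]<62)&(P[:,0]>570)&(P[:,0]<612)&(P[:,1]>140)&(P[:,1]<250)
Q=P[k]
for _ in range(5):
    c=Q.mean(0); n=np.linalg.svd(Q-c)[2][2]; n*=np.sign(n[2]); r=(P-c)@n; kk=k&(abs(r)<5); Q=P[kk]
print(n,np.degrees(np.arccos(n[2])),np.degrees(np.arctan2(n[1],n[0])),c,len(Q))
print(Rtool(0,32)[:,2])
print(delta([560,190,380],Rtool(-4,15)), delta([440,-67,200],Rtool(0)))
E
```

```text
[-0.52977457  0.03803533  0.84728521] 32.082390182751894 175.89347738639438 [591.32402927 194.92018983  44.70942044] 659
[ 0.52991926  0.         -0.8480481 ]
(array([-489.1, -167.5, -130.2]), array([-12.61, -10.24,  78.07])) (array([-441.9, -447. ,   50. ]), array([-5.000e-02,  4.000e-02,  7.454e+01]))
```

step_arm(translation=[[-490,-167,-130],[-490,-167,-130],[-490,-167,-130],[-490,-167,-130],[-490,-167,-130],[-490,-167,-130],[-490,-167,-130],[-490,-167,-130]], delta_rot=[[-12.6,-10.2,78],[-12.6,-10.2,78],[-12.6,-10.2,78],[-12.6,-10.2,78],[-12.6,-10.2,78],[-12.6,-10.2,78],[-12.6,-10.2,78],[-12.6,-10.2,78]], fingers=[-1,-1,-1,-1,-1,-1,-1,-1], force=30)

```text
time: 0.9
position: [455.1, 261.7, 347.9]
orientation: [0.084, 0.661, 0.741, 0.079]
wrist_force: [0.8, 1.0, 0.0]
grip_width: 85.5
```

Run:
```python
from h import *
s=read_state();print(s['time'],s['position'],s['joint_pos'].round(2)); print(delta([560,190,380],Rtool(-4,15)))
```

```text
0.9 [455.09442605 261.71290194 347.88214378] [ 0.59  0.09  0.04  1.32 -0.12  2.04]
(array([-83.6, 100.6,  -7.7]), array([-1.69, -1.43, 10.38]))
```

step_arm(translation=[[-84,100,-8],[-84,100,-8],[-84,100,-8],[-84,100,-8],[-84,100,-8]], delta_rot=[[-1.7,-1.4,10.4],[-1.7,-1.4,10.4],[-1.7,-1.4,10.4],[-1.7,-1.4,10.4],[-1.7,-1.4,10.4]], fingers=[-1,-1,-1,-1,-1])

```text
time: 1.4
position: [558.7, 191.5, 379.1]
orientation: [0.095, 0.724, 0.678, 0.088]
wrist_force: [-0.2, 0.8, 0.1]
grip_width: 85.6
```

Run:
```python
from h import *
s=read_state();print(s['time'],s['position'],s['joint_pos'].round(2))
cal=get_calibration('wrist'); p,d=camera('wrist'); print(cal)
import pickle; pickle.dump((cal,p,d),open('w1.pkl','wb'))
cv2.imwrite('pics/w1.png',p)
print(delta([446,-67.5,200],Rtool(0)))
```

```text
1.4 [558.69929766 191.4620537  379.06491277] [ 0.39  0.2   0.25  1.38 -0.11  2.01]
{'fx': 411.4021567208062, 'fy': 411.4021567208062, 'cx': 316.2102981424449, 'cy': 242.1499707577132, 'origin': array([530.24743017, 261.17671789, 499.20742694]), 'attitude': array([ 0.14114581,  0.98096333, -0.0500159 ,  0.12364146])}
(array([-266.1, -138.3,  148.7]), array([14.9 ,  0.5 , -3.64]))
```

View pics/w1.png

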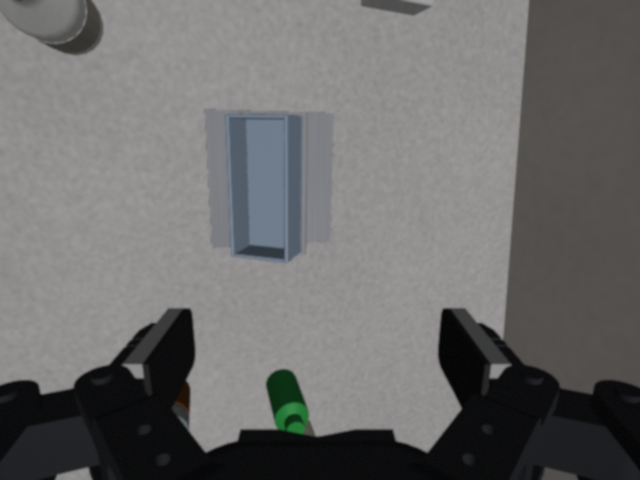

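The wrist view shows the tray at columns 226–301 and rows 112–261, on its stand, with the green decoy at (290,405). Now I'll fit the tray frame from this depth image.

Run:
```python
from h import *
import pickle
cal,p,d=pickle.load(open('w1.pkl','rb'))
uv,P=cloud(cal,d,(215,100,320,275))
# floor pixels
k=(uv[:,0]>252)&(uv[:,0]<284)&(uv[:,1]>125)&(uv[:,1]<240)
Q=P[k]
for _ in range(5):
    c=Q.mean(0); n=np.linalg.svd(Q-c)[2][2]; n*=np.sign(n[2]); r=(P-c)@n; Q=P[k&(abs(r)<4)]
print(n,np.degrees(np.arccos(n[2])),np.degrees(np.arctan2(n[1],n[0]))-180,c,len(Q),r[k].std())
yaw=-4.1
T=Ro.from_euler('z',yaw,degrees=True).as_matrix()@Ro.from_euler('y',-32,degrees=True).as_matrix()
L=(P-c)@T
rim=(L[:,2]>36)&(L[:,2]<44); print('rim',rim.sum(),np.percentile(L[rim],[1,5,50,95,99],axis=0).round(1))
# edge histogram of rim in y and x
print('z of rim',np.histogram(L[:,2],bins=np.arange(-8,52,4)))
m=np.zeros((480,640),np.uint8); m[uv[rim][:,1],uv[rim][:,0]]=255
r=cv2.minAreaRect(L[rim][:,:2].astype(np.float32)); print(r)
fl=(abs(L[:,2])<3); print('floor',np.percentile(L[fl],[1,3,50,97,99],axis=0).round(1), (c+T@[0,0,0]).round(1))
# image rim box by colour
s=np.zeros((600,800,3),np.uint8); a=cv2.resize(p[100:275,210:325],None,fx=5,fy=3.4,interpolation=cv2.INTER_CUBIC); cv2.imwrite('pics/w1c.png',cv2.resize(p[100:275,210:325],None,fx=3.4,fy=3.4,interpolation=cv2.INTER_CUBIC))
np.save('c.npy',c)
```

```text
[-0.5287121   0.04492968  0.84761126] 32.04720061419705 -4.857296062593633 [591.2433842  195.32276098  46.34264585] 3522 0.777451005978956
rim 1863 [[-27.6 -75.4  36.2]
 [-26.7 -73.9  36.7]
 [  7.3   3.7  39.4]
 [ 38.1  70.1  41.1]
 [ 38.6  71.9  41.6]]
z of rim (array([1383, 2960, 2557,  463,  438,  425,  471,  503,  461,  509,  500,
       1308,  555,    0]), array([-8, -4,  0,  4,  8, 12, 16, 20, 24, 28, 32, 36, 40, 44, 48]))
((4.815803527832031, -2.1778564453125), (148.13169860839844, 67.87994384765625), 89.51744842529297)
floor [[-69.4 -72.4  -2.8]
 [-24.1 -69.4  -2.2]
 [ -1.7   0.2  -0. ]
 [ 38.3  63.9   1.9]
 [ 39.7  66.9   2.5]] [591.2 195.3  46.3]
```

View pics/w1c.png

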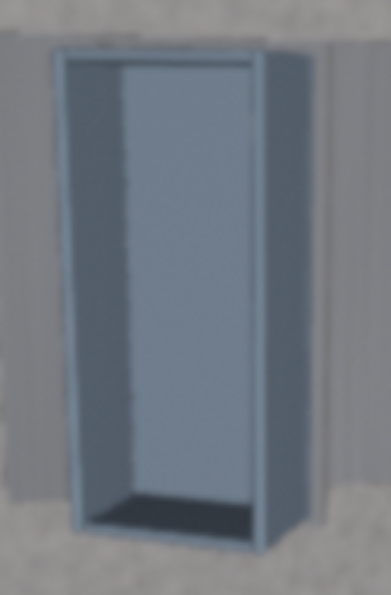

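```bash
cat >> h.py <<'E'
T=Ro.from_euler('z',-4.6,degrees=True).as_matrix()@Ro.from_euler('y',-32,degrees=True).as_matrix()
C=np.array([595.5,192.8,48.6])
def tray(x,y,z): return C+T@np.array([x,y,z],float)
RT=Rtool(-4.6,32)
def loc(p): return ((np.asarray(p)-C)@T).round(1)
E
python3 - <<'E'
from h import *
print(delta([446,-67.5,150],Rtool(0)),tray(-3,42,200),np.cross(RT[:,0],RT[:,1])@RT[:,2])
E
```

```text
(array([-266. , -151.1,  197. ]), array([14.9 ,  0.5 , -3.64])) [490.68993956 243.36854152 216.61986144] 1.0
```

step_arm(translation=[[-266,-151,197],[-266,-151,197],[-266,-151,197],[-266,-151,197],[-266,-151,197],[-266,-151,197],[-266,-151,197],[-266,-151,197]], delta_rot=[[14.9,0.5,-3.6],[14.9,0.5,-3.6],[14.9,0.5,-3.6],[14.9,0.5,-3.6],[14.9,0.5,-3.6],[14.9,0.5,-3.6],[14.9,0.5,-3.6],[14.9,0.5,-3.6]], fingers=[-1,-1,-1,-1,-1,-1,-1,-1])

```text
time: 2.25
position: [443.1, -68.6, 147.7]
orientation: [-0.001, 0.708, 0.707, -0.001]
wrist_force: [-0.4, -0.1, -0.0]
grip_width: 85.6
```

Run:
```python
from h import *
s=read_state();print(s['time'],s['position'],s['joint_pos'].round(2),delta([446,-67.5,150],Rtool(0)),delta([446,-67.5,61],Rtool(0)))
```

```text
2.25 [443.07268801 -68.60778957 147.67138501] [-0.15  0.16 -0.37  1.05 -0.    1.42] (array([ 1.1,  2.9, -2.3]), array([-0.2 , -0.02, -0.07])) (array([ 1.1,  3.2, 86.7]), array([-0.2 , -0.02, -0.07]))
```

step_arm(translation=[[0,0,40],[0,0,75],[0,0,89],[0,0,89],[0,0,89]], delta_rot=[[0,0,0],[0,0,0],[0,0,0],[0,0,0],[0,0,0]], fingers=[-1,-1,-1,-1,-1])

```text
time: 2.75
position: [447.2, -66.8, 62.2]
orientation: [0.0, 0.707, 0.707, 0.001]
wrist_force: [-0.4, -0.1, -0.6]
grip_width: 85.6
```

Run:
```python
from h import *
s=read_state();print(s['time'],s['position'],s['wrist_force'],delta([446,-67.5,61],Rtool(0)))
p,d=camera('wrist'); cv2.imwrite('pics/w2.png',p)
```

```text
2.75 [447.21932977 -66.7914108   62.24801907] [-0.39695493 -0.14628486 -0.56019377] (array([-0.7, -1.2,  1.2]), array([ 0.08, -0.02,  0.04]))
```

Good; commanded tracking holds within about 1 mm. Closing now.

step_arm(translation=[[0,0,0],[0,0,0],[0,0,0],[0,0,0],[0,0,0],[0,0,0],[0,0,0],[0,0,0]], delta_rot=[[0,0,0],[0,0,0],[0,0,0],[0,0,0],[0,0,0],[0,0,0],[0,0,0],[0,0,0]], fingers=[1,1,1,1,1,1,1,1], force=35)

```text
time: 3.6
position: [447.3, -67.6, 62.1]
orientation: [0.001, 0.707, 0.707, 0.001]
wrist_force: [-1.4, 1.0, 8.3]
grip_width: 49.1
```

step_arm(translation=[[0,0,-40],[0,0,-85],[0,0,-120],[0,0,-120]], delta_rot=[[0,0,0],[0,0,0],[0,0,0],[0,0,0]], fingers=[1,1,1,1])

```text
time: 4.0
position: [448.9, -67.9, 185.8]
orientation: [0.003, 0.707, 0.707, 0.002]
wrist_force: [0.9, -0.3, -3.3]
grip_width: 48.9
```

Run:
```python
from h import *
s=read_state();print(s['time'],s['position'],s['wrist_force'],s['grip_width'])
print(delta(tray(-3,42,165),RT))
p,d=camera('wrist'); cv2.imwrite('pics/w3.png',p)
```

```text
4.0 [448.90484863 -67.90246413 185.78493691] [ 0.88875988 -0.32654222 -3.34687679] 48.87173158364665
(array([309.8,  60.1,  -0.9]), array([-31.54,  -1.25,   4.45]))
```

View pics/w3.png

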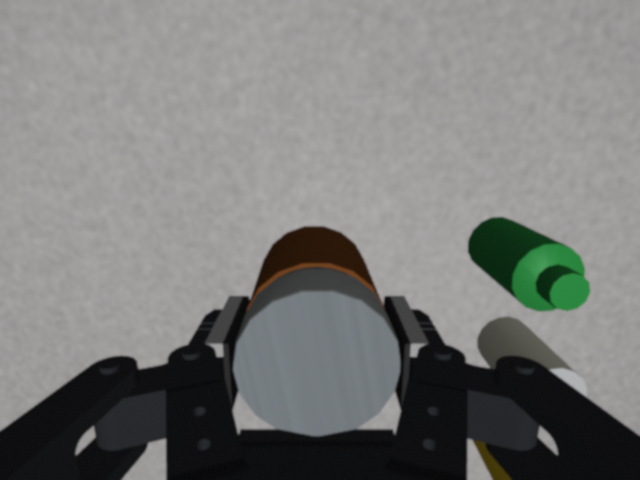

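The jar is held squarely, with its lid at about (316,365). Moving to above the tray, tilted.

step_arm(translation=[[310,60,-1],[310,60,-1],[310,60,-1],[310,60,-1],[310,60,-1],[310,60,-1],[310,60,-1],[310,60,-1]], delta_rot=[[-31.5,-1.3,4.4],[-31.5,-1.3,4.4],[-31.5,-1.3,4.4],[-31.5,-1.3,4.4],[-31.5,-1.3,4.4],[-31.5,-1.3,4.4],[-31.5,-1.3,4.4],[-31.5,-1.3,4.4]], fingers=[1,1,1,1,1,1,1,1])

```text
time: 4.85
position: [506.5, 245.9, 180.7]
orientation: [0.199, 0.706, 0.654, 0.184]
wrist_force: [-0.7, -0.5, -3.3]
grip_width: 49.2
```

step_arm(translation=[[0,0,0],[0,0,0]], delta_rot=[[0,0,0],[0,0,0]], fingers=[1,1])

```text
time: 5.05
position: [506.1, 241.2, 181.3]
orientation: [0.2, 0.707, 0.653, 0.183]
wrist_force: [-0.7, -1.4, -2.8]
grip_width: 49.1
```

Run:
```python
from h import *
s=read_state();print(s['time'],loc(s['position']),s['wrist_force'],s['grip_width'],s['joint_pos'].round(2))
print(delta(tray(-3,42,66),RT))
cal=get_calibration('wrist');p,d=camera('wrist'); cv2.imwrite('pics/w4.png',p)
s=read_state();print(loc(s['position']),s['wrist_force'],R(s['orientation']).T@s['wrist_force'])
```

```text
5.05 [ -8.5  41.1 161.8] [-0.70751173 -1.38245531 -2.8460902 ] 49.08959030891464 [ 0.63  0.03 -0.57  0.53 -0.35  2.2 ]
(array([ 1. ,  6.4, 95.7]), array([-0.53,  0.1 ,  0.07]))
[ -8.1  41.  162. ] [-0.01197321 -1.02410256 -2.3720834 ] [-1.01800959 -1.18035261  2.06061478]
```

View pics/w4.png

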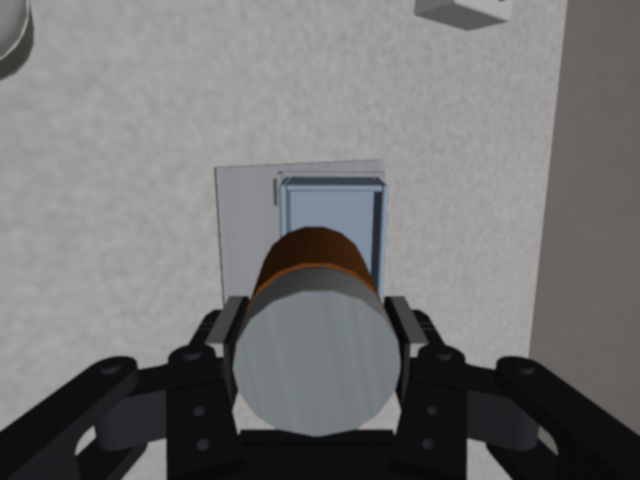

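The tray is square to the tool, with its rim from column 281 to 387. I'll check the frame against depth from this closer view.

Run:
```python
from h import *
cal=get_calibration('wrist');p,d=camera('wrist')
s=read_state();print(loc(s['position']))
uv,P=cloud(cal,d,(270,165,400,250)); L=(P-C)@T
rim=(L[:,2]>36.5)&(L[:,2]<44)
print('rim x',np.percentile(L[rim&(L[:,1]<60)][:,0],[1,3,97,99]).round(1),'y max',np.percentile(L[rim][:,1],[97,99,99.8]).round(1),'z hist',np.histogram(L[abs(L[:,0])<36][:,2],np.arange(-6,50,3)))
fl=(uv[:,0]>300)&(uv[:,0]<365)&(uv[:,1]>198)&(uv[:,1]<222)
print('floor z',np.median(L[fl][:,2]),'x/y of floor',np.percentile(L[abs(L[:,2])<3],[2,98],axis=0).round(1))
a=rim&(L[:,0]<-25); b=rim&(L[:,0]>25)&(L[:,1]<60)
for k in(a,b): print(k.sum(),np.polyfit(L[k][:,1],L[k][:,0],1),L[k].mean(0))
print(delta(tray(-3,42,66),RT),delta(tray(-3,42,100),RT))
```

```text
[ -7.7  41.1 162.2]
rim x [-32.9 -32.7  32.7  32.9] y max [74.1 74.2 74.2] z hist (array([ 438, 1086, 2590,   66,  149,   96,   98,  127,   86,  135,  101,
        114,  147,  103,  250, 1298,    1,    0]), array([-6, -3,  0,  3,  6,  9, 12, 15, 18, 21, 24, 27, 30, 33, 36, 39, 42,
       45, 48]))
floor z 0.4142630780934502 x/y of floor [[-28.3  25.5  -2.3]
 [ 28.7  74.3   1.8]]
398 [  0.07483666 -34.80681058] [-30.2924738   60.32252997  39.93262633]
294 [1.01660699e-02 3.02124497e+01] [30.68844901 46.82235017 39.85839615]
(array([ 1. ,  5.5, 96.2]), array([-0.46,  0.07,  0.  ])) (array([ 1. ,  5.2, 62.2]), array([-0.46,  0.07,  0.  ]))
```

The frame agrees to under 1 mm. Descending.

step_arm(translation=[[1,4.5,20],[1,4.5,45],[1,4.5,62],[1,4.5,62],[1,4.5,62]], delta_rot=[[-0.4,0,0],[-0.4,0,0],[-0.4,0,0],[-0.4,0,0],[-0.4,0,0]], fingers=[1,1,1,1,1])

```text
time: 5.65
position: [542.9, 239.7, 132.2]
orientation: [0.203, 0.707, 0.652, 0.186]
wrist_force: [0.2, -0.1, -2.3]
grip_width: 49.3
```

Run:
```python
from h import *
s=read_state();print(s['time'],loc(s['position']),s['wrist_force'])
print(delta(tray(-3,42,68),RT))
```

```text
5.65 [ -3.4  42.5 100.7] [ 0.24102565 -0.10336768 -2.26853315]
(array([-0.5,  0.4, 32.7]), array([-0.06,  0.06,  0.01]))
```

step_arm(translation=[[0,0.4,15],[0,0.4,28],[0,0.4,35],[0,0.4,35],[0,0.4,35]], delta_rot=[[0,0,0],[0,0,0],[0,0,0],[0,0,0],[0,0,0]], fingers=[1,1,1,1,1])

```text
time: 6.15
position: [561.9, 239.0, 103.3]
orientation: [0.203, 0.706, 0.652, 0.187]
wrist_force: [1.3, -1.0, -3.1]
grip_width: 49.2
```

step_arm(translation=[[0,0,1],[0,0,2],[0,0,2]], delta_rot=[[0,0,0],[0,0,0],[0,0,0]], fingers=[1,1,1])

```text
time: 6.45
position: [563.2, 239.1, 101.3]
orientation: [0.203, 0.706, 0.652, 0.187]
wrist_force: [1.1, 0.2, -0.9]
grip_width: 49.1
```

Run:
```python
from h import *
s=read_state();print(s['time'],loc(s['position']),s['wrist_force'])
```

```text
6.45 [-2.5 43.5 63.7] [ 1.120241    0.17122911 -0.91697374]
```

step_arm(translation=[[-1,0,1],[-1,0,1.5],[-1,0,1.5]], delta_rot=[[0,0,0],[0,0,0],[0,0,0]], fingers=[1,1,1])

```text
time: 6.75
position: [564.0, 237.8, 99.8]
orientation: [0.203, 0.706, 0.652, 0.187]
wrist_force: [2.7, 0.7, -1.0]
grip_width: 49.2
```

Run:
```python
from h import *
s=read_state();print(s['time'],loc(s['position']),s['wrist_force'])
```

```text
6.75 [-2.6 42.4 62. ] [ 2.70608271  0.70804282 -1.01619311]
```

step_arm(translation=[[0,0,0],[0,0,0],[0,0,0],[0,0,0],[0,0,0],[0,0,0]], delta_rot=[[0,0,0],[0,0,0],[0,0,0],[0,0,0],[0,0,0],[0,0,0]], fingers=[-0.3,-0.4,-0.5,-0.6,-0.7,-0.7])

```text
time: 7.35
position: [563.7, 237.8, 99.6]
orientation: [0.203, 0.706, 0.652, 0.187]
wrist_force: [-0.1, -0.2, 0.5]
grip_width: 72.5
```

step_arm(translation=[[0,0,-10],[0,0,-40],[0,0,-80],[0,0,-130],[0,0,-130],[0,0,-130]], delta_rot=[[0,0,0],[0,0,0],[0,0,0],[0,0,0],[0,0,0],[0,0,0]], fingers=[-0.7,-0.7,-0.8,-1,-1,-1])

```text
time: 7.95
position: [495.1, 244.0, 211.8]
orientation: [0.203, 0.706, 0.652, 0.188]
wrist_force: [-0.3, -0.3, -0.2]
grip_width: 85.5
```

Run:
```python
from h import *
s=read_state();print(s['time'],loc(s['position']),s['wrist_force'],s['grip_width'])
cal=get_calibration('wrist');p,d=camera('wrist'); cv2.imwrite('pics/w5.png',p)
uv,P=cloud(cal,d); L=(P-C)@T
k=(abs(L[:,0])<40)&(L[:,1]>0)&(L[:,1]<80)&(L[:,2]>70)&(L[:,2]<95)
print(k.sum(),L[k].mean(0),np.percentile(L[k],[1,99],axis=0),cv2.minEnclosingCircle(L[k][:,:2].astype(np.float32)))
c=L[k].mean(0);print(np.linalg.svd(L[k]-c,full_matrices=False)[2][2])
print(delta([451,-279.4,200],Rtool(-18)))
```

```text
7.95 [ -1.8  43.  193.7] [-0.32779291 -0.30231371 -0.18069052] 85.48647160946555
5182 [-4.2824654  42.61649669 80.20230248] [[-27.28075044  18.71916803  73.10101982]
 [ 18.68716147  65.41847096  81.9017073 ]] ((-4.414515018463135, 41.3257942199707), 25.03168296813965)
[-0.00137892  0.0254551   0.99967502]
(array([-524.8,   -7.6,    7.5]), array([31.86, -3.76, 13.11]))
```

View pics/w5.png

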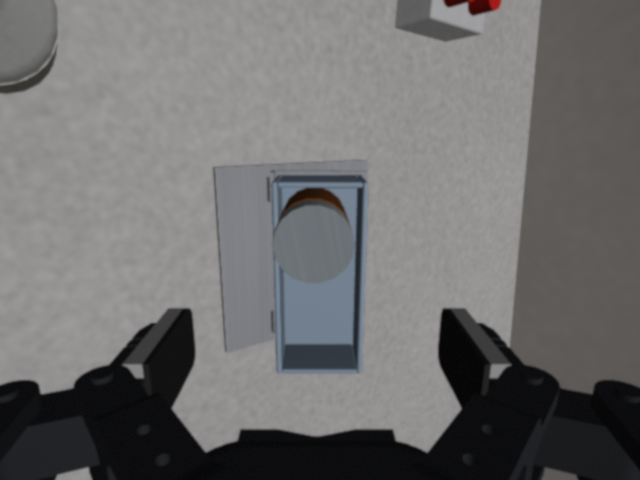

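The jar stands flush in the tray at about (-4, 42), with its top 80 mm off the floor. Next is the carton; I'll check the swab jar's clearance first.

step_arm(translation=[[-525,-8,7],[-525,-8,7],[-525,-8,7],[-525,-8,7],[-525,-8,7],[-525,-8,7],[-525,-8,7],[-525,-8,7]], delta_rot=[[31.9,-3.8,13.1],[31.9,-3.8,13.1],[31.9,-3.8,13.1],[31.9,-3.8,13.1],[31.9,-3.8,13.1],[31.9,-3.8,13.1],[31.9,-3.8,13.1],[31.9,-3.8,13.1]], fingers=[-1,-1,-1,-1,-1,-1,-1,-1])

```text
time: 8.8
position: [461.1, -147.8, 201.1]
orientation: [-0.001, 0.809, 0.587, -0.002]
wrist_force: [2.4, 0.6, -1.0]
grip_width: 85.3
```

Run:
```python
from h import *
cal=get_calibration('top'); D=np.load('top0.npy')
uv,P=cloud(cal,D,(432,258,486,312))
for z in (20,90,120): 
    k=P[:,2]>z; print(z,np.round(cv2.minEnclosingCircle(P[k][:,:2].astype(np.float32))[0]),np.round(cv2.minEnclosingCircle(P[k][:,:2].astype(np.float32))[1]))
s=read_state();print(s['time'],s['position'],delta([451,-279.4,150],Rtool(-18)))
```

```text
20 [ 410. -416.] 78.0
90 [ 390. -390.] 45.0
120 [ 390. -390.] 36.0
8.8 [ 461.10184973 -147.8460767   201.06349746] (array([-128.1,   31.4,   51.2]), array([-0.19,  0.09, -0.06]))
```

step_arm(translation=[[-128,31,51],[-128,31,51],[-128,31,51],[-128,31,51],[-128,31,51],[-128,31,51]], delta_rot=[[0,0,0],[0,0,0],[0,0,0],[0,0,0],[0,0,0],[0,0,0]], fingers=[-1,-1,-1,-1,-1,-1])

```text
time: 9.4
position: [451.8, -276.3, 151.2]
orientation: [-0.0, 0.809, 0.588, -0.001]
wrist_force: [-0.1, 0.6, 0.4]
grip_width: 85.1
```

Run:
```python
from h import *
s=read_state();print(s['time'],s['position'],delta([451,-279.4,62],Rtool(-18)))
cal=get_calibration('wrist');p,d=camera('wrist'); cv2.imwrite('pics/w6.png',p)
uv,P=cloud(cal,d); k=(abs(P[:,0]-451)<45)&(abs(P[:,1]+279)<45)&(P[:,2]>78)&(P[:,2]<90)
print(k.sum(),cv2.minAreaRect(P[k][:,:2].astype(np.float32)) if k.any() else '')
```

```text
9.4 [ 451.76501826 -276.29674776  151.23875762] (array([-3.1,  0.4, 89.2]), array([-0.12,  0.07, -0.01]))
6715 ((449.10296630859375, -280.81475830078125), (34.40366744995117, 50.197566986083984), 71.6345443725586)
```

step_arm(translation=[[-4,-0.5,40],[-4,-0.5,75],[-4,-0.5,89],[-4,-0.5,89],[-4,-0.5,89]], delta_rot=[[0,0,0],[0,0,0],[0,0,0],[0,0,0],[0,0,0]], fingers=[-1,-1,-1,-1,-1])

```text
time: 9.95
position: [450.6, -280.2, 63.5]
orientation: [0.0, 0.809, 0.588, -0.001]
wrist_force: [0.3, -0.1, -0.6]
grip_width: 85.6
```

step_arm(translation=[[0,0,0],[0,0,0],[0,0,0],[0,0,0],[0,0,0],[0,0,0],[0,0,0],[0,0,0]], delta_rot=[[0,0,0],[0,0,0],[0,0,0],[0,0,0],[0,0,0],[0,0,0],[0,0,0],[0,0,0]], fingers=[1,1,1,1,1,1,1,1])

```text
time: 10.75
position: [450.5, -280.9, 63.6]
orientation: [0.001, 0.809, 0.588, -0.001]
wrist_force: [-1.3, 0.8, 7.4]
grip_width: 49.6
```

step_arm(translation=[[0,0,-40],[0,0,-85],[0,0,-130],[0,0,-140],[0,0,-140],[0,0,-140]], delta_rot=[[0,0,0],[0,0,0],[0,0,0],[0,0,0],[0,0,0],[0,0,0]], fingers=[1,1,1,1,1,1])

```text
time: 11.35
position: [449.8, -280.3, 201.5]
orientation: [-0.001, 0.809, 0.588, -0.001]
wrist_force: [-0.6, -0.1, -1.7]
grip_width: 49.2
```

Run:
```python
from h import *
s=read_state();print(s['time'],s['position'],s['grip_width'],s['wrist_force'])
cal=get_calibration('wrist');p,d=camera('wrist'); cv2.imwrite('pics/w7.png',p)
uv,P=cloud(cal,d); L=(P-s['position'])@R(s['orientation']); k=(abs(L[:,0])<30)&(abs(L[:,1])<24)&(L[:,2]<-15)&(L[:,2]>-32)
print('top in tool frame',k.sum(),np.percentile(L[k],[2,50,98],axis=0).round(1),cv2.minAreaRect(L[k][:,:2].astype(np.float32)))
print(delta([480,140,240],Rtool(-4.6,15)),delta(tray(-3,-3,180),RT))
```

```text
11.35 [ 449.8367136  -280.2965274   201.45997836] 49.2254533626107 [-0.55680119 -0.1017889  -1.72167261]
top in tool frame 18715 [[-15.7 -23.  -23. ]
 [  2.6  -0.2 -21.8]
 [ 16.6  22.8 -16.6]] ((-0.20169448852539062, 0.0030364990234375), (47.993408203125, 35.471954345703125), 89.97196960449219)
(array([ 408.9, -101.2,  -39.1]), array([-15.13,   1.79, -13.34])) (array([ 469.2, -102.1,    1.2]), array([-32.05,   3.78, -13.07]))
```

The carton is held centred and square, with its underside 63 mm below the TCP. Moving to the tray.

step_arm(translation=[[469,-102,1],[469,-102,1],[469,-102,1],[469,-102,1],[469,-102,1],[469,-102,1],[469,-102,1],[469,-102,1]], delta_rot=[[-32,3.8,-13.1],[-32,3.8,-13.1],[-32,3.8,-13.1],[-32,3.8,-13.1],[-32,3.8,-13.1],[-32,3.8,-13.1],[-32,3.8,-13.1],[-32,3.8,-13.1]], fingers=[1,1,1,1,1,1,1,1])

```text
time: 12.2
position: [486.1, 79.4, 199.9]
orientation: [0.203, 0.706, 0.652, 0.186]
wrist_force: [1.7, -0.9, 0.3]
grip_width: 49.6
```

Run:
```python
from h import *
s=read_state();print(s['time'],loc(s['position']),s['wrist_force'],delta(tray(-3,-3,170),RT))
```

```text
12.2 [  -4.6 -121.8  181.3] [ 1.7202059  -0.90728187  0.29352913] (array([118.8,   1.7,  11.2]), array([-0.01,  0.06,  0.06]))
```

step_arm(translation=[[119,1,11],[119,1,11],[119,1,11],[119,1,11],[119,1,11],[119,1,11],[119,1,11]], delta_rot=[[0,0,0],[0,0,0],[0,0,0],[0,0,0],[0,0,0],[0,0,0],[0,0,0]], fingers=[1,1,1,1,1,1,1])

```text
time: 12.9
position: [503.3, 194.9, 192.2]
orientation: [0.203, 0.707, 0.652, 0.187]
wrist_force: [-0.7, 0.2, -0.4]
grip_width: 49.6
```

Run:
```python
from h import *
s=read_state();print(s['time'],loc(s['position']),s['wrist_force'],delta(tray(-3,-3.5,110),RT))
```

```text
12.9 [ -2.   -5.3 170.6] [-0.73784769  0.18348241 -0.38693151] (array([ 1.8, -1.1, 60.6]), array([ 0.03,  0.07, -0.01]))
```

step_arm(translation=[[2,-1,30],[2,-1,60],[2,-1,60],[2,-1,60]], delta_rot=[[0,0,0],[0,0,0],[0,0,0],[0,0,0]], fingers=[1,1,1,1])

```text
time: 13.3
position: [534.3, 194.6, 140.9]
orientation: [0.203, 0.707, 0.652, 0.186]
wrist_force: [-0.4, -0.6, -0.9]
grip_width: 49.7
```

Run:
```python
from h import *
s=read_state();print(s['time'],loc(s['position']),s['wrist_force'],delta(tray(-3,-3,64),RT))
```

```text
13.3 [ -3.   -3.1 110.7] [-0.42067808 -0.56284061 -0.88206404] (array([ 0.2, -0. , 46.7]), array([-0.01,  0.09,  0.  ]))
```

step_arm(translation=[[0,0,15],[0,0,30],[0,0,40],[0,0,45],[0,0,45],[0,0,45]], delta_rot=[[0,0,0],[0,0,0],[0,0,0],[0,0,0],[0,0,0],[0,0,0]], fingers=[1,1,1,1,1,1])

```text
time: 13.9
position: [558.4, 193.8, 103.5]
orientation: [0.203, 0.706, 0.652, 0.187]
wrist_force: [-0.7, 0.0, -0.6]
grip_width: 49.7
```

Run:
```python
from h import *
s=read_state();print(s['time'],loc(s['position']),s['wrist_force'])
```

```text
13.9 [-2.3 -2.  66.2] [-0.69838674  0.03387797 -0.63452595]
```

step_arm(translation=[[-1,-0.7,1],[-1,-0.7,2],[-1,-0.7,3],[-1,-0.7,3]], delta_rot=[[0,0,0],[0,0,0],[0,0,0],[0,0,0]], fingers=[1,1,1,1])

```text
time: 14.3
position: [559.2, 192.7, 100.3]
orientation: [0.203, 0.706, 0.652, 0.187]
wrist_force: [-6.8, 0.1, 5.7]
grip_width: 49.6
```

step_arm(translation=[[0,0,0],[0,0,0],[0,0,0],[0,0,0],[0,0,0],[0,0,0]], delta_rot=[[0,0,0],[0,0,0],[0,0,0],[0,0,0],[0,0,0],[0,0,0]], fingers=[-0.3,-0.4,-0.5,-0.6,-0.7,-0.7])

```text
time: 14.9
position: [559.3, 192.6, 100.0]
orientation: [0.203, 0.706, 0.652, 0.187]
wrist_force: [0.4, -0.5, 0.3]
grip_width: 72.4
```

step_arm(translation=[[0,0,-10],[0,0,-40],[0,0,-80],[0,0,-130],[0,0,-130],[0,0,-130]], delta_rot=[[0,0,0],[0,0,0],[0,0,0],[0,0,0],[0,0,0],[0,0,0]], fingers=[-0.7,-0.7,-0.8,-1,-1,-1])

```text
time: 15.5
position: [490.5, 198.7, 212.1]
orientation: [0.203, 0.706, 0.652, 0.189]
wrist_force: [-0.0, 0.2, -0.1]
grip_width: 85.1
```

```bash
cat >> h.py <<'E'
def items(cal,d):
    uv,P=cloud(cal,d); L=(P-C)@T
    for n,y0,y1,z in (('jar',15,70,80),('carton',-25,16,85),('bottle',-72,-18,78),('cap',-72,-18,100)):
        k=(abs(L[:,0])<35)&(L[:,1]>y0)&(L[:,1]<y1)&(abs(L[:,2]-z)<5)
        if k.sum()<50: print(n,'none'); continue
        c=np.median(L[k],0); q=L[k]; nn=np.linalg.svd(q-q.mean(0),full_matrices=False)[2][2]
        print(n,k.sum(),'med',c.round(1),'lo/hi',np.percentile(q,[1,99],axis=0).round(1).tolist(),'n',nn.round(2))
E
python3 - <<'E'
from h import *
s=read_state();print(s['time'],loc(s['position']),s['wrist_force'])
cal=get_calibration('wrist');p,d=camera('wrist'); cv2.imwrite('pics/w8.png',p); items(cal,d)
print(delta([606,-171.3,200],Rtool(0)))
E
```

```text
15.5 [ -2.5  -2.5 194.4] [-0.02774494  0.16961416 -0.09857656]
jar 5813 med [-4.2 41.8 80.3] lo/hi [[-27.3, 18.4, 78.7], [18.7, 64.3, 82.0]] n [-0.  0.  1.]
carton 4630 med [-4.2 -2.  85.4] lo/hi [[-28.4, -19.3, 82.0], [20.2, 13.6, 86.9]] n [0.   0.02 1.  ]
bottle none
cap none
(array([-359.3,  116.7,   85.9]), array([32.08,  1.28, -4.41]))
```

View pics/w8.png

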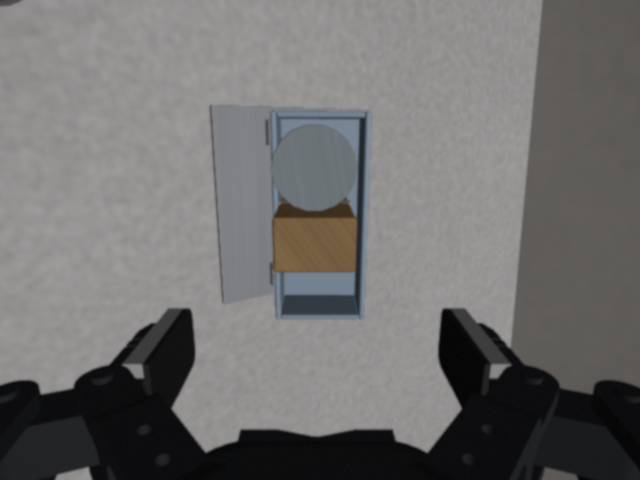

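Jar and carton both stand flush, with the carton's edges at y -19.5 and 14. The free bay is y -70…-20. Now the bottle.

step_arm(translation=[[-359,117,86],[-359,117,86],[-359,117,86],[-359,117,86],[-359,117,86],[-359,117,86],[-359,117,86],[-359,117,86]], delta_rot=[[32,1.3,-4.4],[32,1.3,-4.4],[32,1.3,-4.4],[32,1.3,-4.4],[32,1.3,-4.4],[32,1.3,-4.4],[32,1.3,-4.4],[32,1.3,-4.4]], fingers=[-1,-1,-1,-1,-1,-1,-1,-1])

```text
time: 16.35
position: [601.3, -157.6, 198.1]
orientation: [-0.001, 0.708, 0.707, -0.001]
wrist_force: [1.5, -0.0, 0.3]
grip_width: 85.3
```

Run:
```python
from h import *
s=read_state();print(s['time'],s['position'],delta([606,-171.3,160],Rtool(0)))
```

```text
16.35 [ 601.30183064 -157.64815039  198.07758903] (array([-13.7,   4.8,  38.1]), array([-0.11, -0.03, -0.08]))
```

step_arm(translation=[[-10,2,38],[-10,2,38],[-10,2,38],[-10,2,38],[-10,2,38]], delta_rot=[[0,0,0],[0,0,0],[0,0,0],[0,0,0],[0,0,0]], fingers=[-1,-1,-1,-1,-1])

```text
time: 16.85
position: [603.9, -164.2, 163.4]
orientation: [0.001, 0.707, 0.707, 0.001]
wrist_force: [-0.7, -0.6, 0.5]
grip_width: 85.4
```

Run:
```python
from h import *
s=read_state();cal=get_calibration('wrist');p,d=camera('wrist'); cv2.imwrite('pics/w9.png',p)
uv,P=cloud(cal,d); k=(abs(P[:,0]-606)<30)&(abs(P[:,1]+171)<30)&(P[:,2]>96)&(P[:,2]<106)
m=P[k]; print(k.sum(),cv2.minEnclosingCircle(m[:,:2].astype(np.float32)) if k.any() else '', 'bgr',p[uv[k][:,1],uv[k][:,0]].mean(0))
print(s['time'],s['position'],delta([606,-171.3,62],Rtool(0)))
```

```text
1643 ((604.4680786132812, -172.54397583007812), 11.585268020629883) bgr [156.22763238 155.26841144 154.05356056]
16.85 [ 603.85122775 -164.22152134  163.39447584] (array([ -6.9,   2. , 101.3]), array([0.12, 0.04, 0.04]))
```

step_arm(translation=[[-8,1,20],[-8,1,55],[-8,1,90],[-8,1,101],[-8,1,101],[-8,1,101]], delta_rot=[[0,0,0],[0,0,0],[0,0,0],[0,0,0],[0,0,0],[0,0,0]], fingers=[-1,-1,-1,-1,-1,-1])

```text
time: 17.5
position: [605.4, -173.1, 62.9]
orientation: [0.001, 0.707, 0.707, 0.001]
wrist_force: [0.6, -1.5, 0.0]
grip_width: 85.3
```

step_arm(translation=[[0,0,0],[0,0,0],[0,0,0],[0,0,0],[0,0,0],[0,0,0],[0,0,0],[0,0,0]], delta_rot=[[0,0,0],[0,0,0],[0,0,0],[0,0,0],[0,0,0],[0,0,0],[0,0,0],[0,0,0]], fingers=[1,1,1,1,1,1,1,1])

```text
time: 18.3
position: [605.0, -173.3, 62.1]
orientation: [0.001, 0.707, 0.707, 0.0]
wrist_force: [-1.1, 0.4, 7.7]
grip_width: 43.0
```

step_arm(translation=[[0,0,-40],[0,0,-85],[0,0,-130],[0,0,-150],[0,0,-150],[0,0,-150]], delta_rot=[[0,0,0],[0,0,0],[0,0,0],[0,0,0],[0,0,0],[0,0,0]], fingers=[1,1,1,1,1,1])

```text
time: 18.9
position: [604.3, -173.1, 210.6]
orientation: [0.0, 0.707, 0.707, 0.0]
wrist_force: [0.4, 0.2, -2.5]
grip_width: 43.1
```

Run:
```python
from h import *
s=read_state();print(s['time'],s['position'],s['grip_width'],s['wrist_force'])
cal=get_calibration('wrist');p,d=camera('wrist'); cv2.imwrite('pics/w10.png',p)
uv,P=cloud(cal,d); L=(P-s['position'])@R(s['orientation'])
for lo,hi in ((-44,-31),(-24,-8)):
    k=(abs(L[:,0])<30)&(abs(L[:,1])<20)&(L[:,2]<hi)&(L[:,2]>lo)
    if k.sum(): print('tool frame',k.sum(),np.percentile(L[k],[1,50,99],axis=0).round(1).tolist())
print(delta(tray(-4,-45,190),RT))
```

```text
18.9 [ 604.28118379 -173.09339407  210.60011562] 43.0842073707987 [ 0.38229484  0.20829825 -2.49718121]
tool frame 6236 [[-6.3, -12.0, -39.6], [4.2, -1.3, -38.2], [12.1, 9.5, -31.4]]
tool frame 9645 [[-12.3, -19.6, -23.3], [12.3, 0.1, -18.7], [22.4, 19.2, -8.8]]
(array([ 329.2, -115.9,    2.4]), array([-32.05,  -1.28,   4.44]))
```

The bottle is held upright and centred, with its underside 62 mm below the TCP.

step_arm(translation=[[329,-116,2],[329,-116,2],[329,-116,2],[329,-116,2],[329,-116,2],[329,-116,2],[329,-116,2],[329,-116,2]], delta_rot=[[-32,-1.3,4.4],[-32,-1.3,4.4],[-32,-1.3,4.4],[-32,-1.3,4.4],[-32,-1.3,4.4],[-32,-1.3,4.4],[-32,-1.3,4.4],[-32,-1.3,4.4]], fingers=[1,1,1,1,1,1,1,1])

```text
time: 19.75
position: [497.9, 125.0, 207.6]
orientation: [0.203, 0.706, 0.652, 0.186]
wrist_force: [1.7, -0.2, -0.9]
grip_width: 43.3
```

step_arm(translation=[[0,0,0],[0,0,0],[0,0,0]], delta_rot=[[0,0,0],[0,0,0],[0,0,0]], fingers=[1,1,1])

```text
time: 20.05
position: [500.3, 123.5, 208.3]
orientation: [0.203, 0.706, 0.652, 0.186]
wrist_force: [0.4, -0.1, -2.1]
grip_width: 43.1
```

Run:
```python
from h import *
s=read_state();print(s['time'],loc(s['position']),s['wrist_force'],delta(tray(-5,-45.5,110),RT))
```

```text
20.05 [  8.9 -76.7 182.8] [ 0.41001606 -0.1470233  -2.09856173] (array([ 31.3, -13.8,  72.7]), array([-0.04,  0.08,  0.05]))
```

step_arm(translation=[[31,-14,5],[31,-14,5],[31,-14,5],[31,-14,40],[31,-14,71],[31,-14,71],[31,-14,71]], delta_rot=[[0,0,0],[0,0,0],[0,0,0],[0,0,0],[0,0,0],[0,0,0],[0,0,0]], fingers=[1,1,1,1,1,1,1])

```text
time: 20.75
position: [528.9, 151.5, 141.4]
orientation: [0.203, 0.707, 0.651, 0.186]
wrist_force: [0.8, -1.1, -2.2]
grip_width: 42.9
```

Run:
```python
from h import *
s=read_state();print(s['time'],loc(s['position']),s['wrist_force'],delta(tray(-5.5,-45.5,65),RT))
```

```text
20.75 [ -4.4 -46.5 112.1] [ 0.78162561 -1.06786224 -2.17921107] (array([ 1.2, -1.1, 47.1]), array([-0.03,  0.14, -0.04]))
```

step_arm(translation=[[1.2,-1,8],[1.2,-1,22],[1.2,-1,36],[1.2,-1,45],[1.2,-1,45],[1.2,-1,45]], delta_rot=[[0,0,0],[0,0,0],[0,0,0],[0,0,0],[0,0,0],[0,0,0]], fingers=[1,1,1,1,1,1])

```text
time: 21.35
position: [551.9, 152.4, 103.5]
orientation: [0.203, 0.706, 0.652, 0.187]
wrist_force: [0.5, 0.1, -1.5]
grip_width: 43.2
```

Run:
```python
from h import *
s=read_state();print(s['time'],loc(s['position']),s['wrist_force'])
```

```text
21.35 [ -5.  -43.7  67.9] [ 0.45872565  0.10160062 -1.53148243]
```

step_arm(translation=[[-1,-0.8,1.5],[-1,-0.8,3],[-1,-0.8,4.5],[-1,-0.8,5.3],[-1,-0.8,5.3]], delta_rot=[[0,0,0],[0,0,0],[0,0,0],[0,0,0],[0,0,0]], fingers=[1,1,1,1,1])

```text
time: 21.85
position: [553.9, 151.3, 98.1]
orientation: [0.203, 0.706, 0.652, 0.187]
wrist_force: [0.1, -0.7, -2.8]
grip_width: 43.2
```

Run:
```python
from h import *
s=read_state();print(s['time'],loc(s['position']),s['wrist_force'])
```

```text
21.85 [ -6.1 -44.7  62.2] [ 0.14528178 -0.65628888 -2.83864716]
```

step_arm(translation=[[0,0,0.7],[0,0,1.4],[0,0,1.4]], delta_rot=[[0,0,0],[0,0,0],[0,0,0]], fingers=[1,1,1])

```text
time: 22.15
position: [554.8, 151.3, 97.6]
orientation: [0.203, 0.706, 0.652, 0.187]
wrist_force: [-8.9, -0.7, 11.7]
grip_width: 43.3
```

step_arm(translation=[[0,0,0],[0,0,0],[0,0,0],[0,0,0],[0,0,0],[0,0,0]], delta_rot=[[0,0,0],[0,0,0],[0,0,0],[0,0,0],[0,0,0],[0,0,0]], fingers=[-0.1,-0.2,-0.35,-0.5,-0.7,-0.7])

```text
time: 22.75
position: [554.6, 151.2, 96.9]
orientation: [0.203, 0.706, 0.652, 0.187]
wrist_force: [-0.7, 0.4, -0.1]
grip_width: 72.4
```

step_arm(translation=[[0,0,-10],[0,0,-40],[0,0,-80],[0,0,-130],[0,0,-130],[0,0,-130]], delta_rot=[[0,0,0],[0,0,0],[0,0,0],[0,0,0],[0,0,0],[0,0,0]], fingers=[-0.7,-0.7,-0.8,-1,-1,-1])

```text
time: 23.35
position: [486.0, 157.3, 209.1]
orientation: [0.203, 0.706, 0.652, 0.189]
wrist_force: [0.1, 0.3, -0.7]
grip_width: 85.4
```

Run:
```python
from h import *
s=read_state();print(s['time'],loc(s['position']),s['wrist_force'],s['grip_width'])
cal=get_calibration('wrist');p,d=camera('wrist'); cv2.imwrite('pics/w11.png',p); items(cal,d)
print('shift y',RT.T@np.array([0,40,0]))
p2,_=camera('scene'); cv2.imwrite('pics/s2.png',cv2.resize(p2[200:320,340:500],(800,600),interpolation=cv2.INTER_CUBIC))
```

```text
23.35 [ -5.1 -44.2 192.5] [ 0.06058083  0.29933956 -0.65016424] 85.3609784466018
jar 6840 med [-4.5 41.5 80.3] lo/hi [[-27.2, 17.8, 78.6], [18.7, 64.0, 81.9]] n [-0.  0.  1.]
carton 5364 med [-4.  -2.7 85.3] lo/hi [[-28.4, -19.8, 81.5], [20.2, 13.5, 86.9]] n [-0.    0.01  1.  ]
bottle 2136 med [ -7.4 -37.2  80.4] lo/hi [[-28.3, -64.7, 74.3], [13.2, -22.6, 82.9]] n [-0.01  0.01  1.  ]
cap 1312 med [ -7.8 -43.1 100.5] lo/hi [[-18.3, -54.3, 96.2], [2.7, -32.9, 102.1]] n [0.   0.05 1.  ]
shift y [39.87115514 -2.7205018  -1.6999582 ]
```

View pics/w11.png

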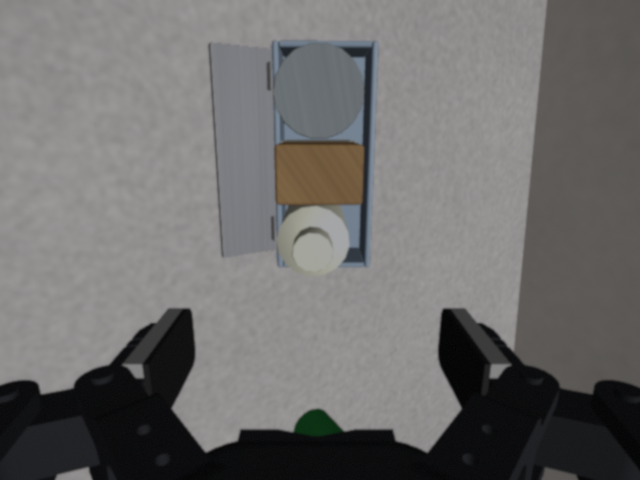

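View pics/s2.png

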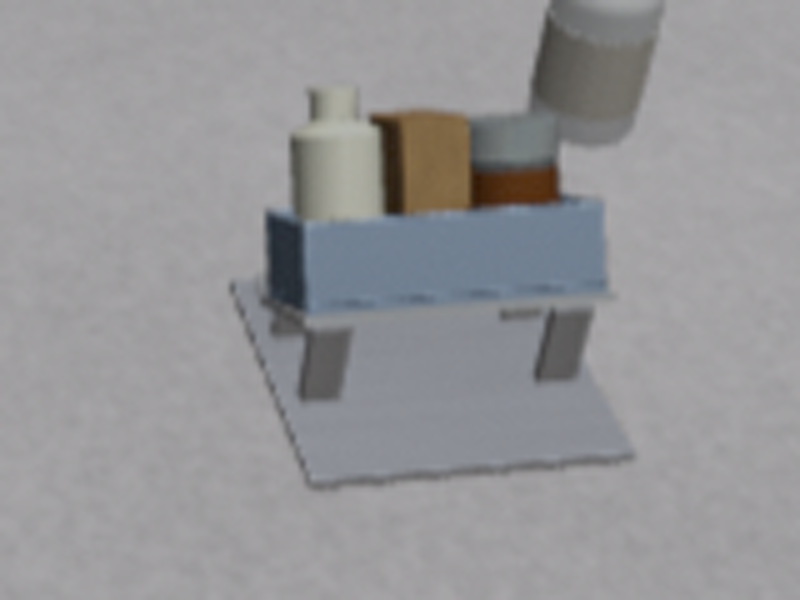

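Both pictures show all three upright in a row in the tray, and the gripper is clear. Handing in.

```bash
python3 -c "
from station import *
print(hand_in())"
```

```text
the job is handed in; nothing more can be done
None
```

The jar, carton and bottle are packed side by side in the leaning tray, right way up and let go. I handed the job in at about 23.5 s on the robot's clock, and hand-in gives no verdict.

I gripped each item across the tray, tilted the tool to the tray's 32°, lowered it to the floor and then opened the fingers.

| Item | Across, x (mm) | Along, y (mm) | Top above floor (mm) | Nominal height (mm) |
|---|---|---|---|---|
| Jar | -4 | 42 | 80.3 | 80 |
| Carton | -4 | -3 | 85.3 | 85 |
| Bottle | -7 | -43 to -44 | 100.5 | 100 |

These come from the last depth check, taken with the gripper empty and about 130 mm clear. Every top was level with the tray floor to within about 0.05 rad.

- **Small disagreements:** the top and wrist cameras differed by about 2 mm on where the carton and the bottle first stood. I gripped near the wrist camera's reading, and it did not affect the fit.
- **Contact at set-down:** the jar showed no clear floor contact before I released it. The carton and bottle peaked at about 9 N and 15 N.
- **Bystanders:** the arm kept clear of the spirit bottle, swab jar and glove carton, but I did not measure their positions again at the end.

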